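# Hold a gel cassette flush on the tilted light panel

### The job

Draw the tall gel cassette straight up out of its slot in the rack by its top edge, tilt it to the slope of the viewer's light panel, and press it lightly and flush against the panel's face, centred across it and with its lower edge along the panel's lower edge. Finish while still holding it there in the gripper, off everything else, without pushing the panel out of its tilt setting, and leave the short blank plate, beaker, bottle and red box alone.

Things in the scene. Friction and masses are not known exactly. Their poses are not given: they have to be found in the camera images.
- cassette_center (a point): Centre (half-way up) of the gel cassette: a rigid flat glass plate in grey plastic edging, 8 mm thick (its x), 100 mm wide (its y), 120 mm tall (its z), 0.15 to 0.3 kg, same on both faces. It stands upright in one of the rack's two slots, its foot 12 mm above the table, its top edge 132 mm above the table; the taller of the two plates.
- cassette_low (a point): Point on the cassette's middle plane, 33 mm above its lower edge and 27 mm below its centre, midway across; same axes. It lies over the middle of the light panel when the cassette is rightly placed.
- cassette: The gel cassette; origin at the middle of its lower edge, axes as above.
- rack: White slotted rack, fixed, 150 mm (x) by 122 mm (y), walls 52 mm high; origin under its centre. Two slots run along its y at x = -35 and +35 mm, 10.5 mm wide, 40 mm deep, floor 12 mm above the table; a plate stands 2 to 3 mm loose in them. One holds the cassette, the other the short blank plate.
- panel_face (a point): Centre of the flat face of the viewer's sloped light panel. Axes: x out of the face, upward and toward the robot's right and ahead; y level across; z up the slope. Face 116 mm across, 66 mm up the slope; its lower edge, 60 mm above the table, is 33 mm along -z. Panel 12 mm thick, nothing in front of or above it; the base behind it is fixed, 130 mm square, 30 mm high.
- panel_top (a point): Middle of the panel's upper edge, on the face, 33 mm up the slope from its centre.
- panel (a joint): Tilt of the light panel: 0 is upright, growing as it leans back, so that the face looks upward (rad); set between 0.25 and 0.7. A stiff hinge along the lower edge holds it; it slips at about 2.5 N m (some 40 N at the upper edge).
- blank: Short blank plate, 8 x 100 x 70 mm, standing in the other slot, its top edge 82 mm above the table; origin at the middle of its lower edge. Leave it there.
- beaker: Glass beaker, 68 mm across, 95 mm high, origin at its underside. Leave it alone.
- reagent: Amber bottle, 60 mm across, 140 mm high, origin at its underside. Leave it alone.
- tipbox: Open red box 90 x 120 x 50 mm, origin at its underside. Leave it alone.
There are look-alikes about, which are no part of the job. What is shaped like the cassette but pink is not meant. Several things look just like the rack: the one meant starts nearest to the robot's base.

How it is judged (in metres and radians):
On the way:
1. the cassette is held clear above the rack, upright (z of cassette in the frame of rack above 0.055 m and contact force between cassette and the fingers above 1 N and contact force between cassette and rack below 0.1 N and angle between cassette's own z axis and vertical below 0.35 rad), for 0.1 s.
At the end, for the whole second after the job is handed in: Held by the gripper against the panel with 1 to 25 N, at rest; faces parallel within 0.04 rad, middle plane 1 to 6.5 mm from the face, sides square within 0.1 rad, lower point within 12 mm of the panel's centre across and along the slope; panel's upper edge moved less than 4 mm (angle between the x axis of cassette and the x axis of panel_face, either way round below 0.04 rad and angle between the y axis of cassette and the y axis of panel_face, either way round below 0.1 rad and x of cassette_low in the frame of panel_face between 0.001 and 0.0065 m and y of cassette_low in the frame of panel_face between -0.012 and 0.012 m and z of cassette_low in the frame of panel_face between -0.012 and 0.012 m and contact force between cassette and panel between 1 and 25 N and contact force between cassette and the fingers above 2 N and contact force between cassette and rack below 0.1 N and linear speed of cassette below 0.01 m/s and distance of panel_top from where it was at the start of the episode below 0.004 m); the arm keeps its last pose, push and grip.
It fails at once if the cassette is pressed on the panel with over 45 N (contact force between cassette and panel above 45 N).
It fails at once if the panel is pushed out of its setting by over 8 mm (distance of panel_top from where it was at the start of the episode above 0.008 m).
It fails at once if a bystander is disturbed by over 15 mm (distance of any of blank, beaker, reagent, tipbox from where it was at the start of the episode above 0.015 m).
It also fails if it takes over 40 s, if anything falls off the work surface, if the arm or the gripper's body presses on something with over 40 N, if the wrist force passes 120 N, or if a joint passes its speed limit or range.

### The arm

A 6-joint arm with a two-finger parallel gripper is mounted at the origin on the work surface. World frame = base frame: x ahead of the robot, y to its left, z up, the work surface at z = 0. Lengths are in mm, angles in rad, forces in N, time in s.
With the tool pointing down it reaches from about 400 to 925 mm from the base axis. Payload 12.5 kg.
Tool frame: the origin (TCP) lies at the centre of the arm's flange, where the gripper is bolted on; the fingertips stand 190 mm ahead of it and the grasp point (between the pads) lies 171 mm ahead of it; z points along the fingers, y is the line along which they close (so a half turn about z gives the same grasp; the last joint's range is limited). The gripper opens to 95 mm and grips with 3 to 60 N. Pads are 20 mm wide; open, the fingers measure 119 mm over their backs; the gripper's body (75 mm by 180 mm) begins 59 mm behind the grasp point.
Start: joints at [1.177, 0.491, 1.559, -0, 1.092, -0.106], TCP at [177.378, 599.301, 404.761] pointing down, gripper open.
Joint ranges: [-3.1, 3.1], [-0.84, 2.19], [0.05, 2.79], [-1.13, 4.28], [0.06, 2.93], [-2.69, 2.69]. Speed limits (rad/s): [2.22, 2.22, 2.79, 3.14, 3.14, 3.14].

### API

Orientations are given as [roll, pitch, yaw] about the fixed x, y, z axes, in that order (R = Rz(yaw) Ry(pitch) Rx(roll)).
In Python, from cell import env, read_camera, search_frame, cut_out gives the robot as it stands. The module is installed in compiled form; this text tells all that it offers.
- The arm moves only by the tool move_arm, never from a script. Its argument "commands" is a list of rows, each a list of 3 entries, a list of its own where there are three numbers: the shift along the world's x, y, z normalised to -1 to 1, where 1 is 0.03 m, then the turn about the world's z normalised to -1 to 1, where 1 is 0.08 rad, then the opening, from -1 (shut) to 1 (fully open), so that 0 is half open. A call has 1 to 20 rows; each row shifts and turns the commanded pose from where the row before left it; what a row does not reach is not made up. A row lasts 1/12 s, in which the tool goes at most 41.7 mm and 7.16 degrees, less where a joint would pass 70% of its speed; a pose out of reach is approached as far as the arm can. A call with a number of a shift or a turn outside -1 to 1 is refused whole. A call with a gripper value outside its range is refused whole. The fingers move at their own pace and stop on an object; the grip force is fixed at half the most. Time passes only in rows, so rows that do not move let the fingers close. It gives the time, the measured TCP pose, the force, the opening and the grip force at its end, in the units of the state.
- env.state(): the state, without advancing time (a new reading comes with each control period).
- read_camera(name): name is "scene" or "top" or "wrist"; returns a dict with "image" (384x512x3 uint8, red, green, blue), "fx", "fy", "cx", "cy" (pixels), "D" ([k1, k2, p1, p2, k3] as OpenCV has them; the pictures are not rectified), "rvec" (rotation vector, rad) and "tvec" (3), from world to camera coordinates, as OpenCV has them. Camera axes: x right, y down, z forward; pixel columns grow to the right and rows downward; lengths in mm; the calibration is good to about 2 mm. A picture is of the moment at which its call begins. There is no depth.
- env.job_done(): hands the job in; it is judged then, once.
Trained networks look in a picture, given as the dict that the camera call returned (one of the last four; its "shot" number tells which), for a name from the list of things; names that differ only in an ending like _2 or _b are one class to them, and where a whole thing is asked for, a point or a joint stands for the part that bears it (a point fixed in the world has none). Each returns a list of dicts, best first, with "confidence" (0 to 1); they miss things now and then, are a little off and sometimes report something else, mostly with a low value. They report only what shows in the picture. A call takes as long as a camera call. They do not tell look-alikes from the thing itself.
- search_frame(thing, picture): "at" ([column, row] in pixels, amid what is visible of it).
- cut_out(thing, picture): "region" (384x512 bool, what is visible of it) and "at" ([column, row] in pixels, amid what is visible of it).
The state is a dict: "t": time; "joints": joint angles; "qvel": joint speeds; "tau": joint torques, N m; "eef_pos": TCP position; "tcp_rot": TCP orientation; "ft_force": force on the tool from outside, world axes, zero at the start; "moment": the same for the moment, N m; "opening": opening from 0.0 (shut) to 1.0 (fully open); "grip_force": force on a finger pad.
Only numpy, scipy, OpenCV 4.12 (cv2) and the standard library are available. Lean on these libraries where they do the work, as an engineer would, in place of code of your own. Each camera call takes 0.05 s, during which the arm holds its last target. There are 200 camera calls.

## Working session

There is one attempt and no reset: what is moved stays moved. The work goes in short steps, Python scripts to look and compute and a tool call to move; the robot and the scene stay as the last step left them, time stands still between calls to the robot, and variables do not carry over. Pictures are saved under pics/ and viewed, at most 10 in all, crops included, and the job is handed in when it is done.

Besides the shell and the picture viewer there is one more tool, called after "Call:" in YAML: its name, and indented under it one key for each argument. move_arm: Moves the arm, as the interface text tells. Its arguments: {"type":"object","properties":{"commands":{"type":"array","items":{"type":"array"}}},"required":["commands"]}

```bash
mkdir -p pics; cat > h.py <<'E'
import numpy as np, cv2
from cell import env, read_camera, search_frame, cut_out
def cam(p):
    K=np.array([[p['fx'],0,p['cx']],[0,p['fy'],p['cy']],[0,0,1.]]);D=np.array(p['D'],float)
    return K,D,np.array(p['rvec'],float).ravel(),np.array(p['tvec'],float).ravel()
def proj(p,X):
    K,D,r,t=cam(p); return cv2.projectPoints(np.array(X,float).reshape(-1,3),r,t,K,D)[0].reshape(-1,2)
def ray(p,uv):
    K,D,r,t=cam(p);R=cv2.Rodrigues(r)[0]
    n=cv2.undistortPoints(np.array(uv,float).reshape(-1,1,2),K,D).reshape(-1,2)
    d=np.c_[n,np.ones(len(n))]@R; return -R.T@t, d
def onz(p,uv,z):
    c,d=ray(p,uv); return c+d*((z-c[2])/d[:,2])[:,None]
E
python3 - <<'E'
from h import *
s=env.state();print({k:np.round(v,3) for k,v in s.items()})
ims=[]
for n in ["scene","top"]:
    p=read_camera(n);ims.append(p['image'])
    c,d=ray(p,[[256,192]]);print(n,c.round(),d.round(2),p['fx'])
    for th in ["cassette","rack","panel","blank","beaker","reagent","tipbox","panel_face"]:
        for r in cut_out(th,p)[:4]:
            print(th,round(r['confidence'],2),np.round(r['at']),r['region'].sum(),onz(p,[r['at']],50).round()[0])
    cv2.imwrite(f"pics/{n}0.png",cv2.resize(p['image'][...,::-1],(800,600)))
E
```

```text
{'t': np.float64(0.0), 'joints': array([ 1.177,  0.492,  1.559,  0.   ,  1.092, -0.106]), 'qvel': array([-0.   , -0.001, -0.   ,  0.001,  0.   ,  0.001]), 'tau': array([-0.0000e+00, -6.1265e+01, -2.5818e+01,  6.9000e-02,  4.8000e-02,
       -0.0000e+00]), 'eef_pos': array([177.347, 599.266, 404.178]), 'tcp_rot': array([-3.14 , -0.   ,  2.854]), 'ft_force': array([ 0.061, -0.31 ,  0.796]), 'moment': array([-0.008, -0.022, -0.052]), 'grip_force': np.float64(0.0), 'opening': np.float64(1.002)}
scene [ 988. -600. 1266.] [[-0.27  0.43 -0.86]] 440.551153694144
cassette 0.91 [159. 255.] 663 [ 477. -330.   50.]
cassette 0.78 [203. 156.] 683 [374.  27.  50.]
cassette 0.65 [208. 214.] 579 [ 520. -142.   50.]
rack 0.96 [209. 228.] 781 [ 551. -177.   50.]
rack 0.88 [159. 331.] 2549 [ 620. -498.   50.]
rack 0.59 [ 96. 282.] 2292 [ 384. -492.   50.]
rack 0.52 [276. 149.] 704 [564. 189.  50.]
panel 0.65 [278. 149.] 663 [572. 192.  50.]
blank 0.67 [197. 206.] 363 [ 473. -136.   50.]
beaker 0.97 [290. 232.] 547 [764. -54.  50.]
reagent 0.57 [320. 100.] 510 [584. 465.  50.]
tipbox 0.97 [248. 288.] 153
[... 187 characters left out ...]
assette 0.58 [194. 192.] 527 [581. 180.  50.]
cassette 0.44 [241. 255.] 173 [373.  37.  50.]
rack 0.91 [295. 217.] 1269 [ 485. -138.   50.]
rack 0.9 [406. 256.] 2102 [ 349. -472.   50.]
rack 0.72 [399. 174.] 1793 [ 611. -479.   50.]
panel 0.83 [193. 189.] 506 [590. 183.  50.]
panel 0.65 [303. 202.] 292 [ 531. -165.   50.]
blank 0.65 [324. 141.] 1157 [ 732. -245.   50.]
blank 0.51 [297. 225.] 231 [ 460. -143.   50.]
beaker 0.8 [263. 133.] 422 [766. -49.  50.]
beaker 0.45 [199. 189.] 541 [589. 165.  50.]
reagent 0.74 [105. 195.] 437 [582. 464.  50.]
reagent 0.3 [294. 217.] 1168 [ 485. -134.   50.]
tipbox 0.85 [323. 140.] 1078 [ 734. -244.   50.]
panel_face 0.77 [200. 193.] 536 [575. 160.  50.]
```

View pics/scene0.png

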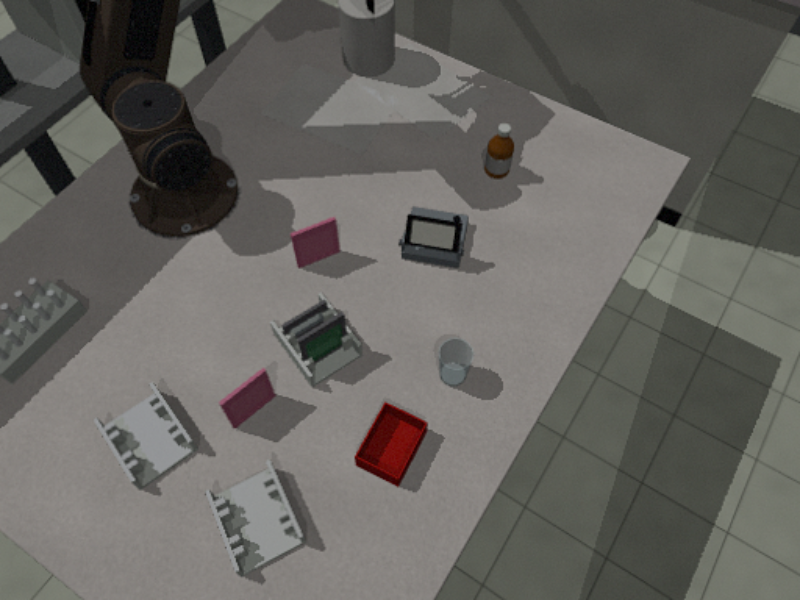

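View pics/top0.png

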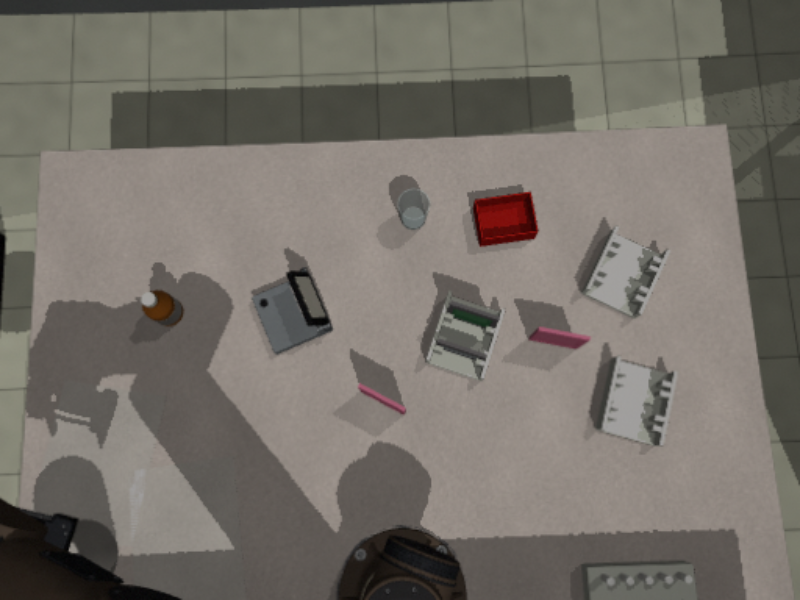

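The far plate in the nearest rack, at about (530,-158), is the cassette. The panel is near (575,160) and faces about -72°. I'm moving above the rack now for a close look.

Call:
move_arm:
  commands:
    - [[0.7,-0.96,0.1],-1,1]
    - [[0.7,-0.96,0.1],-1,1]
    - [[0.7,-0.96,0.1],-1,1]
    - [[0.7,-0.96,0.1],-1,1]
    - [[0.7,-0.96,0.1],-1,1]
    - [[0.7,-0.96,0.1],-1,1]
    - [[0.7,-0.96,0.1],-1,1]
    - [[0.7,-0.96,0.1],-1,1]
    - [[0.7,-0.96,0.1],-1,1]
    - [[0.7,-0.96,0.1],-1,1]
    - [[0.4,-0.96,0.1],-1,1]
    - [[0.4,-0.96,0.1],-1,1]
    - [[0.4,-0.96,0.1],-1,1]
    - [[0.4,-0.96,0.1],-1,1]
    - [[0.4,-0.96,0.1],-1,1]
    - [[0.4,-0.96,0.1],-1,1]
    - [[0.4,-0.96,0.1],-1,1]
    - [[0.4,-0.96,0.1],-1,1]
    - [[0.4,-0.96,0.1],-1,1]
    - [[0.4,-0.96,0.1],-1,1]

```text
t: 2.57
eef_pos: [507.7, 21.7, 465.1]
tcp_rot: [3.141, -0.0, 1.25]
ft_force: [-0.0, 0.6, 0.9]
opening: 1.005
grip_force: 0.0
```

Call:
move_arm:
  commands:
    - [[0,-0.96,0],0,1]
    - [[0,-0.96,0],0,1]
    - [[0,-0.96,0],0,1]
    - [[0,-0.96,0],0,1]
    - [[0,-0.96,0],0,1]
    - [[0,0,0],0,1]
    - [[0,0,0],0,1]

```text
t: 3.15
eef_pos: [507.3, -121.8, 464.7]
tcp_rot: [-3.142, -0.0, 1.251]
ft_force: [-0.1, 0.4, 0.3]
opening: 1.0
grip_force: 0.0
```

```bash
python3 - <<'E'
from h import *
s=env.state();print({k:np.round(s[k],3) for k in ['t','eef_pos','tcp_rot','joints','ft_force']})
p=read_camera("wrist")
c,d=ray(p,[[256,192],[256,100],[400,192]]);print(c.round(),d.round(2),p['fx'])
for th in ["cassette","rack","blank"]:
    for r in cut_out(th,p)[:3]:
        q=cv2.minAreaRect(np.argwhere(r['region'])[:,::-1].astype(np.float32))
        print(th,round(r['confidence'],2),np.round(r['at']),r['region'].sum(),onz(p,[r['at']],132).round()[0],onz(p,cv2.boxPoints(q),132).round()[:,:2].tolist())
cv2.imwrite("pics/w1.png",cv2.resize(p['image'][...,::-1],(800,600)))
E
```

```text
{'t': np.float64(3.15), 'eef_pos': array([ 507.264, -121.836,  464.663]), 'tcp_rot': array([-3.142, -0.   ,  1.251]), 'joints': array([-0.362,  0.283,  1.727,  0.   ,  1.132, -0.043]), 'ft_force': array([-0.115,  0.377,  0.266])}
[534. -45. 444.] [[-0.09 -0.28 -0.96]
 [ 0.01  0.02 -1.05]
 [ 0.41 -0.44 -0.96]] 277.4990955578574
cassette 0.97 [117.  93.] 3818 [397.  17. 132.] [[349.0, -17.0], [400.0, 64.0], [447.0, 43.0], [401.0, -40.0]]
cassette 0.82 [279. 299.] 247 [ 488. -288.  132.] [[503.0, -214.0], [511.0, -216.0], [486.0, -324.0], [477.0, -322.0]]
cassette 0.65 [281. 191.] 1206 [ 533. -144.  132.] [[502.0, -202.0], [542.0, -96.0], [558.0, -103.0], [520.0, -210.0]]
rack 0.85 [342. 311.] 650 [ 564. -335.  132.] [[553.0, -301.0], [594.0, -316.0], [584.0, -362.0], [542.0, -347.0]]
rack 0.55 [253. 178.] 6192 [ 508. -119.  132.] [[430.0, -150.0], [471.0, -58.0], [580.0, -99.0], [550.0, -196.0]]
blank 0.91 [232. 187.] 602 [ 481. -121.  132.] [[457.0, -163.0], [491.0, -77.0], [500.0, -81.0], [467.0, -166.0]]
blank 0.36 [423. 192.] 5617 [ 695. -198.  132.] [[646.0, -145.0], [729.0, -143.0], [749.0, -253.0], [659.0, -256.0]]
```

View pics/w1.png

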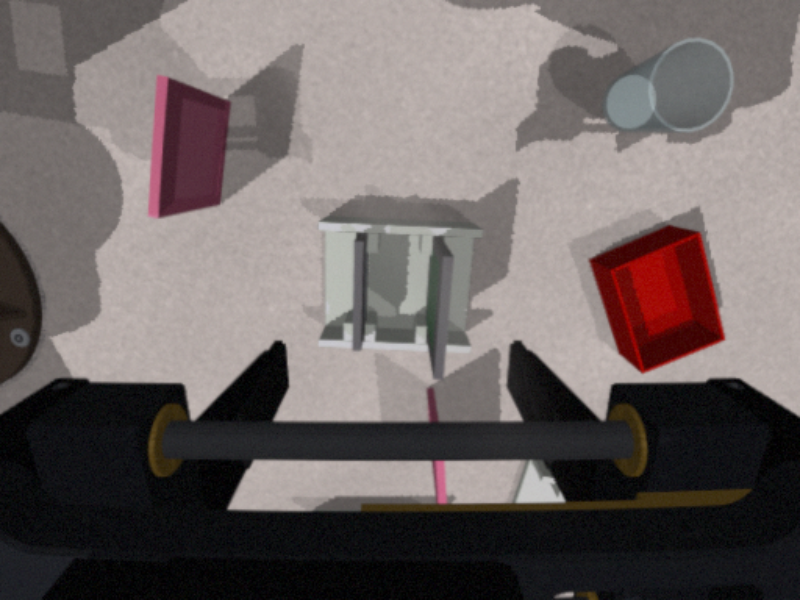

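```bash
python3 - <<'E'
from h import *
p=read_camera("wrist")
a=onz(p,np.array([[446,244],[438.5,377],[438,244],[453,244],[432,377],[445,377]])*.64,132)
print(a.round(1)); v=a[0]-a[1]; print(np.linalg.norm(v),np.degrees(np.arctan2(v[1],v[0])),(a[0]+a[1])/2)
r=[r for r in cut_out("cassette",p) if abs(r['at'][0]-281)<8 and r['at'][1]<230][0]
m=r['region']; 
im=p['image'][145:250,260:310][...,::-1]; cv2.imwrite("pics/w2.png",cv2.resize(im,None,fx=5.7,fy=5.7,interpolation=cv2.INTER_CUBIC))
E
```

```text
[[ 550.7 -103.9  132. ]
 [ 515.3 -204.5  132. ]
 [ 545.2 -102.1  132. ]
 [ 555.6 -105.5  132. ]
 [ 510.3 -202.8  132. ]
 [ 520.2 -206.1  132. ]]
106.59356722486496 70.56266714270653 [ 533.00205495 -154.20091454  132.        ]
```

View pics/w2.png

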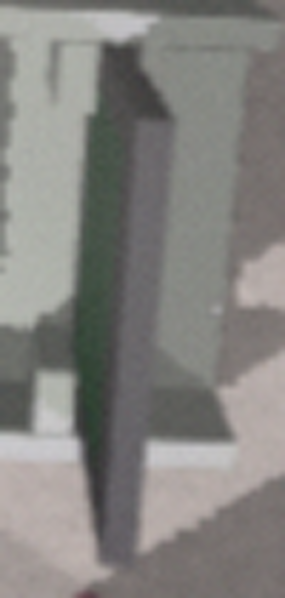

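```bash
python3 - <<'E'
from h import *
p=read_camera("wrist")
a=onz(p,np.array([[156,121],[116.5,564],[137,121],[175,122],[100,562],[133,566]])/5.7-.4+[260,145],132)
print(a.round(1)); v=a[0]-a[1]; print(np.linalg.norm(v),np.degrees(np.arctan2(v[1],v[0])),(a[0]+a[1])/2)
E
```

```text
[[ 549.3 -115.2  132. ]
 [ 513.8 -207.3  132. ]
 [ 545.7 -114.   132. ]
 [ 552.9 -116.6  132. ]
 [ 510.5 -205.7  132. ]
 [ 517.  -208.9  132. ]]
98.70483467610977 68.86647123000441 [ 531.54464276 -161.25708782  132.        ]
```

The crop shows the cassette's grey top strip, from crop (156,121) to (116,564). Its length comes out at 98.7 mm, which matches the 100 mm given. Its centre is (531.5,-161.3) and its y axis is at 69°. I'm descending to grip the top 14 mm.

Call:
move_arm:
  commands:
    - [[0.4,-0.66,0],-0.3,1]
    - [[0.4,-0.66,0],-0.3,1]
    - [[0,0,-0.9],0,1]
    - [[0,0,-0.9],0,1]
    - [[0,0,-0.9],0,1]
    - [[0,0,-0.9],0,1]
    - [[0,0,-0.9],0,1]
    - [[0,0,-0.7],0,1]
    - [[0,0,0],0,1]
    - [[0,0,0],0,1]

```text
t: 4.33
eef_pos: [531.6, -160.0, 308.5]
tcp_rot: [-3.14, -0.0, 1.206]
ft_force: [-0.1, 0.8, -0.5]
opening: 1.0
grip_force: 0.0
```

```bash
python3 - <<'E'
from h import *
p=read_camera("wrist")
cv2.imwrite("pics/w3.png",cv2.resize(p['image'][...,::-1],(800,600)))
E
```

```text
(no output)
```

View pics/w3.png

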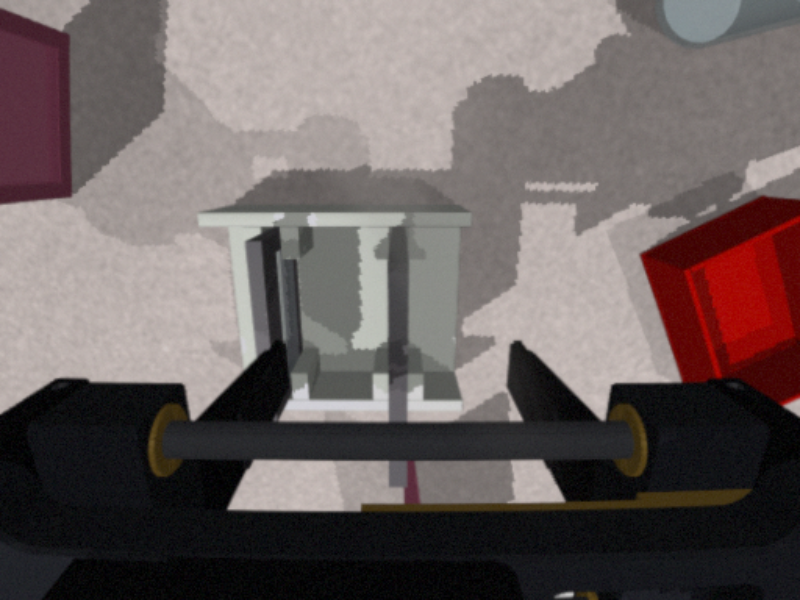

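The plate runs vertically between the fingers, at column 398 and midway between the tips at 280 and 515, so I'm closing.

Call:
move_arm:
  commands:
    - [[0,0,0],0,-1]
    - [[0,0,0],0,-1]
    - [[0,0,0],0,-1]
    - [[0,0,0],0,-1]
    - [[0,0,0],0,-1]
    - [[0,0,0],0,-1]
    - [[0,0,0],0,-1]
    - [[0,0,0],0,-1]
    - [[0,0,0],0,-1]
    - [[0,0,0],0,-1]

```text
t: 5.22
eef_pos: [531.4, -160.3, 308.7]
tcp_rot: [-3.142, -0.0, 1.206]
ft_force: [0.9, -0.0, -0.3]
opening: 0.355
grip_force: 0.0
```

Call:
move_arm:
  commands:
    - [[0,0,0],0,-1]
    - [[0,0,0],0,-1]
    - [[0,0,0],0,-1]
    - [[0,0,0],0,-1]
    - [[0,0,0],0,-1]
    - [[0,0,0],0,-1]
    - [[0,0,0],0,-1]
    - [[0,0,0],0,-1]

```text
t: 5.88
eef_pos: [531.4, -160.3, 308.7]
tcp_rot: [3.142, 0.0, 1.206]
ft_force: [-0.0, -0.0, -0.2]
opening: 0.079
grip_force: 30.0
```

Call:
move_arm:
  commands:
    - [[0,0,0.4],0,-1]
    - [[0,0,0.6],0,-1]
    - [[0,0,0.7],0,-1]
    - [[0,0,0.7],0,-1]
    - [[0,0,0.7],0,-1]
    - [[0,0,0.7],0,-1]
    - [[0,0,0.7],0,-1]
    - [[0,0,0.5],0,-1]
    - [[0,0,0],0,-1]
    - [[0,0,0],0,-1]

```text
t: 6.72
eef_pos: [531.2, -160.2, 458.6]
tcp_rot: [3.141, 0.0, 1.206]
ft_force: [-0.6, -0.1, -2.3]
opening: 0.082
grip_force: 30.0
```

```bash
python3 - <<'E'
from h import *
p=read_camera("top")
x=slice(140,230);y=slice(145,235)
cv2.imwrite("pics/t4.png",cv2.resize(p['image'][155:235,150:230][...,::-1],(600,600),interpolation=cv2.INTER_CUBIC))
q=read_camera("scene")
cv2.imwrite("pics/s4.png",cv2.resize(q['image'][115:185,240:320][...,::-1],(800,600)[:2],interpolation=cv2.INTER_CUBIC))
for n,pp in(("top",p),("scene",q)):
  for th in ["panel_face","panel_top","panel"]:
    for r in search_frame(th,pp)[:2]: print(n,th,round(r['confidence'],2),np.round(r['at'],1))
E
```

```text
top panel_top 0.79 [195.8 192.9]
top panel 0.85 [195.  190.8]
scene panel_face 0.65 [274.5 150.4]
scene panel_top 0.57 [276.8 148. ]
scene panel 0.79 [277.1 148.5]
```

View pics/t4.png

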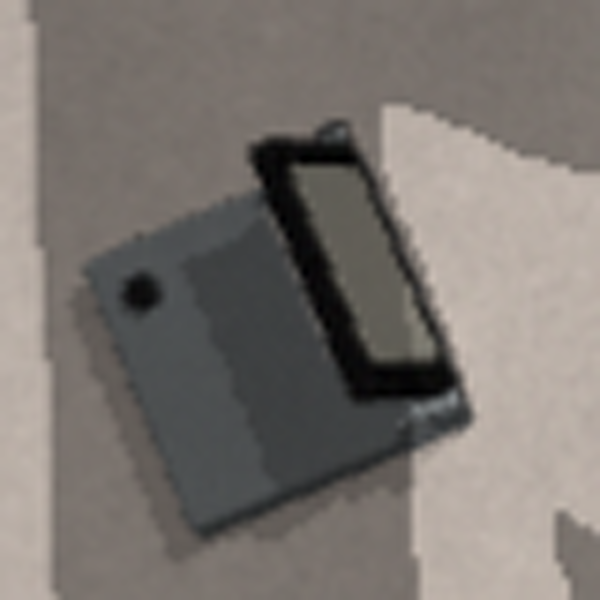

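View pics/s4.png

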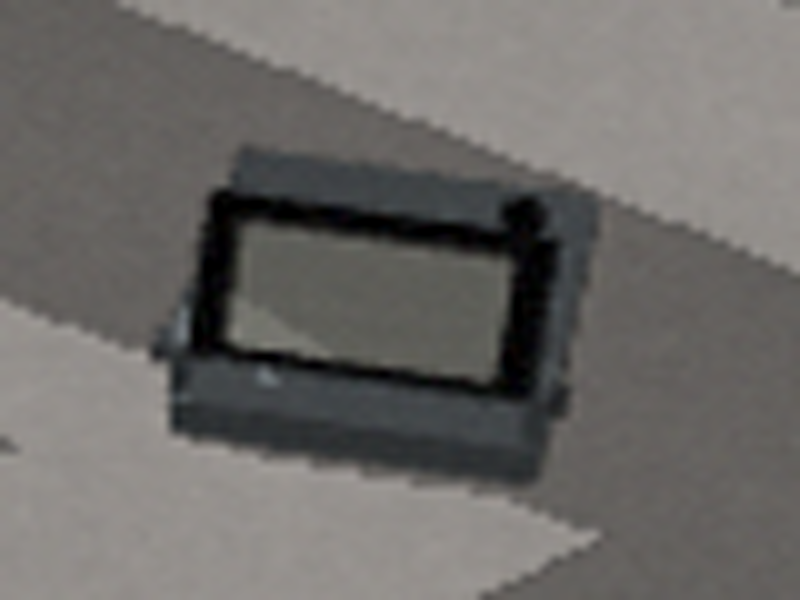

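Both crops show the panel clearly. In the scene crop the face corners are about (215,192), (557,240), (535,400) and (190,350). In the top crop the light window corners are (293,165), (355,165), (435,360) and (372,362). I'll fit the pose to these.

```bash
cat > fit.py <<'E'
from h import *
from scipy.optimize import least_squares
p=read_camera("top");q=read_camera("scene")
T=lambda a:np.array(a,float)/7.5-.43+[150,155]
S=lambda a:np.array(a,float)/[10,600/70]-.45+[240,115]
# order: (+y,low),(-y,low),(+y,up),(-y,up)
sy=np.array([1,-1,1,-1.]);sz=np.array([-1,-1,1,1.])
def pts(v,w,h):
    x,y,ps,th=v; n=np.array([np.cos(ps),np.sin(ps),0]);e=np.array([-n[1],n[0],0]);up=np.cos(th)*np.array([0,0,1])-np.sin(th)*n
    c=np.array([x,y,60])+33*up
    return c+np.outer(sy*w,e)+np.outer(sz*h,up)
swin=S([[497,385],[230,345],[510,255],[238,225]]); sout=S([[535,400],[190,350],[557,240],[215,192]])
twin=T([[355,165],[435,360],[293,165],[372,362]]); tlow=T([[352,150],[458,385]])
def res(u):
    v=u[:4]; W=pts(v,u[4],u[5]);O=pts(v,58,33)
    return np.r_[(proj(q,W)-swin).ravel(),.7*(proj(q,O)-sout)[:2].ravel(),.4*(proj(q,O)-sout)[2:].ravel(),(proj(p,W)-twin).ravel(),.3*(proj(p,O[:2])-tlow).ravel()]
u=least_squares(res,[590,150,-1.13,.5,48,22],x_scale=[10,10,.1,.1,5,5],loss='soft_l1').x
if __name__=="__main__":
    print(u.round(3),np.degrees(u[2])); print(res(u).round(1))
    print(pts(u[:4],58,33).round(1)); print('lower edge', u[:2], 'face top T crop', ((proj(p,pts(u[:4],58,33))-[150,155]+.43)*7.5).round().tolist(), ((proj(q,pts(u[:4],58,33))-[240,115]+.45)*[10,600/70]).round().tolist())
E
python3 fit.py
```

```text
[ 5.85754e+02  1.47206e+02 -1.19200e+00  5.12000e-01  4.50610e+01
  2.51430e+01] -68.31581196908809
[-0.6 -1.1 -0.6 -0.9  0.3  0.2  0.3 -0.7 -0.6 -0.1 -0.5  0.  -0.   0.1
 -0.4  0.1  0.2 -0.2  0.6 -0.8 -0.6 -0.4  0.1 -0.5  0.1 -0.5  0.1 -0.2]
[[639.6 168.6  60. ]
 [531.9 125.8  60. ]
 [627.7 198.7 117.5]
 [519.9 155.8 117.5]]
lower edge [585.75395787 147.20564517] face top T crop [[355.0, 137.0], [461.0, 381.0], [265.0, 134.0], [374.0, 387.0]] [[527.0, 399.0], [183.0, 350.0], [556.0, 243.0], [204.0, 195.0]]
```

Call:
move_arm:
  commands:
    - [[0.22,0.79,0],-0.94,-1]
    - [[0.22,0.79,0],-0.94,-1]
    - [[0.22,0.79,0],-0.94,-1]
    - [[0.22,0.79,0],-0.94,-1]
    - [[0.22,0.79,0],-0.94,-1]
    - [[0.22,0.79,0],-0.94,-1]
    - [[0.22,0.79,0],-0.94,-1]
    - [[0.22,0.79,0],-0.94,-1]
    - [[0.22,0.79,0],-0.94,-1]
    - [[0.22,0.79,0],-0.94,-1]
    - [[0.22,0.79,0],-0.94,-1]
    - [[0,0,0],0,-1]
    - [[0,0,0],0,-1]
    - [[0,0,0],0,-1]

```text
t: 8.38
eef_pos: [603.9, 100.1, 458.5]
tcp_rot: [3.141, 0.001, 0.38]
ft_force: [0.6, 0.1, -2.7]
opening: 0.08
grip_force: 30.0
```

```bash
python3 - <<'E'
from h import *
p=read_camera("wrist")
cv2.imwrite("pics/w5.png",cv2.resize(p['image'][...,::-1],(800,600),interpolation=cv2.INTER_CUBIC))
print(ray(p,[[256,192]]))
print(onz(read_camera("top"),np.array([[85,270],[205,535],[470,420]])/7.5-.43+[150,155],30))
E
```

```text
(array([680.74652506, 130.09108692, 437.49397188]), array([[-0.27145204, -0.11429079, -0.95568307]]))
[[592.9687789  289.73530701  30.        ]
 [475.35627625 238.93404752  30.        ]
 [520.18589083 125.2423017   30.        ]]
```

View pics/w5.png

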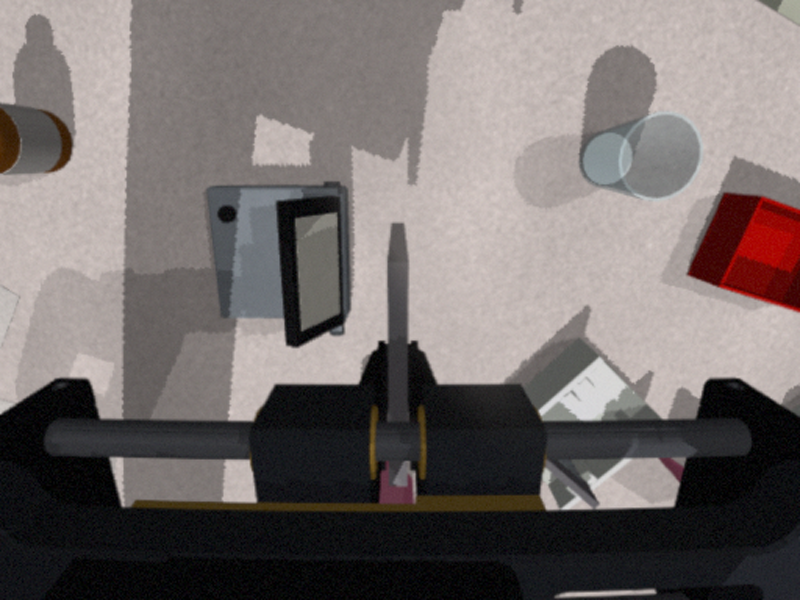

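```bash
cat > fit2.py <<'E'
from fit import *
w=read_camera("wrist")
Wp=lambda a:np.array(a,float)*.64-.2
wwin=Wp([[339,208],[341,322],[294,216],[300,333]]); wlow=Wp([[343,197],[344,327]])
def r2(u):
    v=u[:4]; W=pts(v,u[4],u[5]);O=pts(v,58,33)
    return np.r_[.6*res(u),(proj(w,W)-wwin).ravel(),.7*(proj(w,O[:2])-wlow).ravel()]
u=least_squares(r2,u,x_scale=[10,10,.1,.1,5,5],loss='soft_l1').x
print(u.round(3),np.degrees(u[2]));print(r2(u).round(1)[-12:])
u3=least_squares(lambda a:np.r_[(proj(w,pts(a[:4],45.5,25.2))-wwin).ravel(),(proj(w,pts(a[:4],58,33)[:2])-wlow).ravel()],u[:4],x_scale=[10,10,.1,.1]).x
print('wrist only',u3.round(3))
O=pts(u[:4],58,33); print((proj(w,O)/.64).round().tolist())
# held cassette ends
t=env.state()['eef_pos'];a=onz(w,Wp([[398,250]]),t[2]-176); print('cassette +e top end, rel tcp',a-t)
E
python3 fit2.py
```

```text
[ 5.86576e+02  1.43309e+02 -1.21100e+00  5.61000e-01  4.77160e+01
  2.57150e+01] -69.39415974550705
[-0.6  1.5 -0.6 -3.3 -0.  -0.4 -0.2  0.6  0.1  0.3  0.6 -0.8]
wrist only [ 5.86368e+02  1.43156e+02 -1.21400e+00  5.63000e-01]
[[343.0, 197.0], [345.0, 325.0], [286.0, 202.0], [294.0, 348.0]]
cassette +e top end, rel tcp [[  50.32329813   19.12430364 -176.        ]]
```

The wrist view shows the plate at column 398, parallel to the panel's lower edge at column 344. The fit gives the lower edge at (586.3,144.5), normal at -69°, tilt about 0.54. I'm descending in front of it. The tool has no tilt command, so I'll tilt the plate by pivoting it in the shallow grip against the panel.

Call:
move_arm:
  commands:
    - [[-0.09,-0.04,-0.82],0,-1]
    - [[0,0,-0.82],0,-1]
    - [[0,0,-0.82],0,-1]
    - [[0,0,-0.82],0,-1]
    - [[-0.2,0.5,0],0,-1]
    - [[-0.2,0.5,0],0,-1]
    - [[-0.06,0.15,0],0,-1]
    - [[0,0,0],0,-1]
    - [[0,0,0],0,-1]

```text
t: 9.38
eef_pos: [587.6, 133.4, 360.8]
tcp_rot: [3.141, -0.001, 0.379]
ft_force: [-0.3, -0.9, -1.7]
opening: 0.082
grip_force: 30.0
```

```bash
python3 - <<'E'
from h import *
print(env.state()['eef_pos'],env.state()['ft_force'])
p=read_camera("wrist")
cv2.imwrite("pics/w6.png",cv2.resize(p['image'][80:330,130:380][...,::-1],(600,600),interpolation=cv2.INTER_CUBIC))
E
```

```text
[587.63411151 133.37435567 360.78401592] [-0.30568368 -0.85127048 -1.72841835]
```

View pics/w6.png

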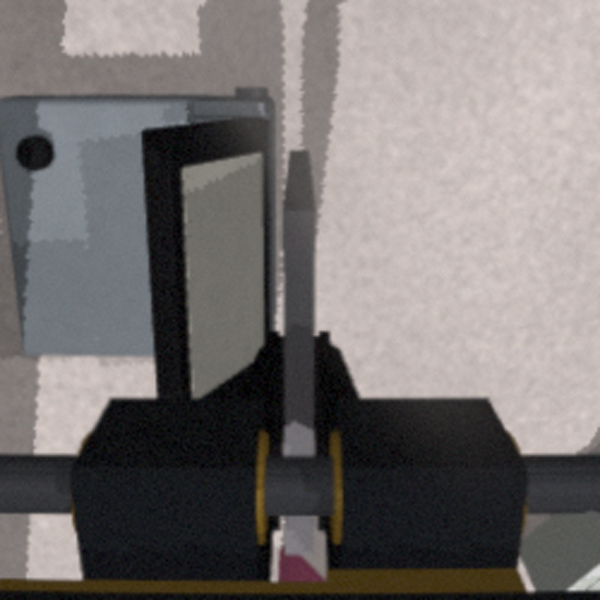

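```bash
python3 - <<'E'
from h import *
p=read_camera("wrist")
f=lambda a:np.array([a],float)/2.4-.3+[130,80]
n=np.array([np.cos(-1.195),np.sin(-1.195)]);e=np.array([-n[1],n[0]])
t=env.state()['eef_pos'][:2]
for nm,a,z in(("panel low+y",[272,118],60),("panel low edge pt",[272,300],60),("cass bot",[300,152],65),("cass bot back",[290,152],65),("cass top",[300,210],184.8),("cass topback",[286,210],184.8)):
    X=onz(p,f(a),z)[0][:2]-t; print(nm,X@n,X@e)
E
```

```text
panel low+y -10.822394263436598 62.02857006659384
panel low edge pt -11.487968187118115 -17.522076234741625
cass bot 0.7622366565065668 48.70597263576115
cass bot back -3.342005508885589 48.69412082434098
cass top 0.6459179597753605 49.76590092406492
cass topback -2.674467162654551 49.75601041222934
```

Call:
move_arm:
  commands:
    - [[0.12,0.05,0],0,-1]
    - [[-0.06,0.14,0],0,-1]
    - [[-0.06,0.14,0],0,-1]
    - [[-0.06,0.14,0],0,-1]
    - [[-0.04,0.14,0],0,-1]
    - [[0,0,0],0,-1]
    - [[0,0,0],0,-1]

```text
t: 10.07
eef_pos: [584.4, 152.1, 360.6]
tcp_rot: [3.141, -0.0, 0.379]
ft_force: [0.7, -4.0, -0.3]
opening: 0.081
grip_force: 30.5
```

Call:
move_arm:
  commands:
    - [[-0.06,0.14,0],0,-1]
    - [[0,0,0],0,-1]

```text
t: 10.23
eef_pos: [582.6, 156.4, 360.4]
tcp_rot: [3.141, -0.0, 0.379]
ft_force: [2.2, -3.4, -0.2]
opening: 0.093
grip_force: 30.9
```

```bash
python3 - <<'E'
from h import *
print(env.state()['ft_force'],env.state()['opening'])
p=read_camera("wrist")
cv2.imwrite("pics/w7.png",cv2.resize(p['image'][80:330,130:380][...,::-1],(600,600),interpolation=cv2.INTER_CUBIC))
E
```

```text
[ 2.1523179  -3.39568599 -0.17631886] 0.09268156128371613
```

View pics/w7.png

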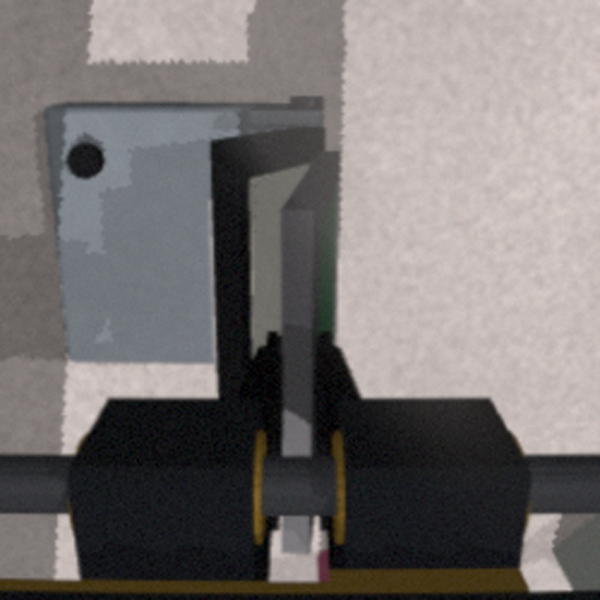

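The picture shows the plate tilting as planned. Its foot, at (328,152), sits on the panel's lower edge while the top moves back, with about 3.5 N of push. I'm continuing the arc.

Call:
move_arm:
  commands:
    - [[-0.06,0.14,-0.02],0,-1]
    - [[-0.06,0.14,-0.03],0,-1]
    - [[-0.05,0.14,-0.04],0,-1]
    - [[-0.06,0.14,-0.05],0,-1]
    - [[-0.06,0.14,-0.05],0,-1]
    - [[0,0,0],0,-1]

```text
t: 10.78
eef_pos: [573.6, 178.0, 354.4]
tcp_rot: [-3.142, 0.0, 0.379]
ft_force: [1.1, -3.2, 3.1]
opening: 0.111
grip_force: 32.9
```

Call:
move_arm:
  commands:
    - [[-0.06,0.14,-0.05],0,-1]
    - [[-0.06,0.14,-0.06],0,-1]
    - [[-0.06,0.14,-0.06],0,-1]
    - [[0,0,0],0,-1]
    - [[0,0,0],0,-1]

```text
t: 11.2
eef_pos: [568.4, 190.1, 349.3]
tcp_rot: [-3.142, 0.001, 0.379]
ft_force: [-0.1, -3.5, 1.4]
opening: 0.119
grip_force: 32.2
```

```bash
python3 - <<'E'
from h import *
p=read_camera("wrist")
cv2.imwrite("pics/w8.png",cv2.resize(p['image'][80:330,130:380][...,::-1],(600,600),interpolation=cv2.INTER_CUBIC))
E
```

```text
(no output)
```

View pics/w8.png

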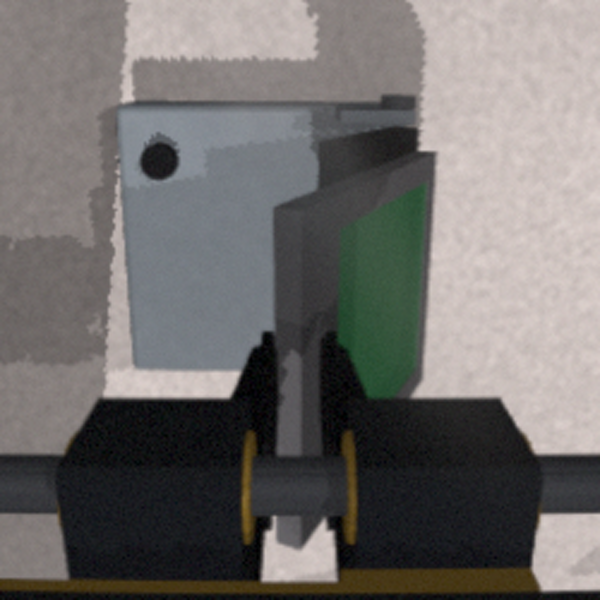

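I've now viewed 11 pictures, one over the limit of 10, so I won't view any more. This last one shows the plate leaning on the panel, end corners near (434,152) and (275,208). From here I'll use numbers only.

```bash
cat > cop.py <<'E'
from h import *
n=np.array([np.cos(-1.195),np.sin(-1.195),0]);e=np.array([-n[1],n[0],0]);z=np.array([0,0,1.])
P0=np.array([591.3,134.9,60])-11*n; P0[2]=60   # panel lower edge (mid) estimate
def wrench(s,W=2.2,th=.54):
    t=np.array(s['eef_pos']);F=np.array(s['ft_force'])+W*z;M=np.array(s['moment'])
    r=(P0-t); r=r@n,r@z
    up=np.cos(th)*z-np.sin(th)*n; nn=np.cos(th)*n+np.sin(th)*z
    # cassette weight acts ~ at plate centre
    c=P0+60*up+4*nn-t; Mw=np.cross(c/1000,-W*z); M2=M-Mw
    # M2.e = ((P0+s*up-t) x F).e
    a=np.cross((P0-t)/1000,F)@e; b=np.cross(up,F)@e
    return F@nn,F@up,F@e,(M2@e-a)/b*1000,M
E
python3 - <<'E'
from cop import *
s=env.state();print(wrench(s),P0.round(1),s['opening'])
p=read_camera("wrist")
f=lambda a:np.array([a],float)/2.4-.3+[130,80]
t=s['eef_pos']
for nm,a,ee in(("bot front",[434,152],49.3),("bot back",[413,154],49.3),("top back",[275,208],49.3),("top front",[301,207],49.3),("panel low",[417,128],58+4-4),("glass? panel up",[318,140],58)):
    c,d=ray(p,f(a)); k=((t+ee*e-c)@e)/(d[0]@e); X=c+k*d[0]-P0; print(nm,'n',X@n,'z',X[2]) 
E
```

```text
(np.float64(4.415308987045086), np.float64(1.4239979809571996), np.float64(-1.0310489747520821), np.float64(-0.7128061015675026), array([-0.99693719, -0.22569677, -0.04332368])) [587.3 145.1  60. ] 0.11862182973205443
bot front n 6.038049975214807 z -0.5157223245403202
bot back n -3.541580858118512 z 6.245430552705955
top back n -53.95112534064916 z 110.13020139741144
top front n -47.65921686597353 z 108.84668709315991
panel low n 0.2226679238900911 z -9.311168980384082
glass? panel up n -41.761605133492345 z 38.580029610559336
```

Call:
move_arm:
  commands:
    - [[-0.05,0.12,-0.06],0,-1]
    - [[0,0,0],0,-1]
    - [[0,0,0],0,-1]

```text
t: 11.55
eef_pos: [567.1, 193.3, 347.9]
tcp_rot: [3.141, -0.0, 0.379]
ft_force: [1.4, -3.9, 3.3]
opening: 0.119
grip_force: 31.8
```

```bash
python3 - <<'E'
from cop import *
s=env.state();print(np.round(wrench(s)[:4],2),s['opening'],s['t'])
E
```

```text
[ 6.4   2.58 -0.17 24.72] 0.11945827400191102 11.55
```

Call:
move_arm:
  commands:
    - [[-0.03,0.08,-0.04],0,-1]
    - [[0,0,0],0,-1]
    - [[0,0,0],0,-1]

```text
t: 11.8
eef_pos: [566.3, 195.5, 347.0]
tcp_rot: [3.14, -0.001, 0.379]
ft_force: [2.2, -8.6, 5.8]
opening: 0.127
grip_force: 33.2
```

```bash
python3 - <<'E'
from cop import *
s=env.state();print(np.round(wrench(s)[:4],2),s['opening'],s['t'])
E
```

```text
[11.72  2.32 -1.08 94.97] 0.12690314466864472 11.8
```

The centre of pressure passed the middle and jumped to the upper edge, so flush lies between these two steps. I'm backing off a little.

Call:
move_arm:
  commands:
    - [[0.012,-0.03,0.016],0,-1]
    - [[0,0,0],0,-1]
    - [[0,0,0],0,-1]

```text
t: 12.05
eef_pos: [566.6, 194.6, 347.4]
tcp_rot: [3.141, -0.0, 0.378]
ft_force: [1.7, -5.7, 5.0]
opening: 0.128
grip_force: 31.5
```

```bash
python3 - <<'E'
from cop import *
s=env.state();print(np.round(wrench(s)[:4],2),s['opening'],s['t'])
p=read_camera("wrist");rr=[r for r in cut_out("cassette",p)][:2]
for r in rr: print(r['confidence'],r['at'],r['region'].sum())
m=rr[0]['region']; ys,xs=np.nonzero(m); ap=cv2.approxPolyDP(max(cv2.findContours(m.astype(np.uint8),0,2)[0],key=cv2.contourArea),2.5,True)[:,0]; print(ap.tolist())
for r in search_frame("panel_top",p)[:2]+search_frame("panel_face",p)[:2]: print(r)
# dark-edge profile along columns near the +e end
g=cv2.cvtColor(p['image'],cv2.COLOR_RGB2GRAY)
np.save("g.npy",p['image'])
E
```

```text
[ 8.74  3.15 -0.53 54.81] 0.12793291298782294 12.05
0.82 [280.1, 200.4] 6899
[[316, 144], [293, 148], [244, 166], [246, 269], [264, 268], [263, 222], [267, 217], [275, 225], [284, 245], [307, 245], [311, 240], [318, 171]]
{'at': [287.8, 140.5], 'confidence': 0.59}
{'at': [286.9, 143.4], 'confidence': 0.73}
```

Call:
move_arm:
  commands:
    - [[0.006,-0.015,0.008],0,-1]
    - [[0,0,0],0,-1]
    - [[0,0,0],0,-1]
    - [[0,0,0],0,-1]

```text
t: 12.58
eef_pos: [566.8, 194.2, 347.6]
tcp_rot: [3.141, -0.0, 0.378]
ft_force: [1.6, -6.2, 4.1]
opening: 0.122
grip_force: 30.8
```

```bash
python3 - <<'E'
from cop import *
s=env.state();print(np.round(wrench(s)[:4],2),s['opening'],s['t'],s['qvel'].round(4))
p=read_camera("wrist");t=s['eef_pos']
for nm,a in(("bot front",[316,144]),("top back",[244,166])):
    c,d=ray(p,[a]); k=((t+49.3*e-c)@e)/(d[0]@e); X=c+k*d[0]-P0; print(nm,'n',X@n,'z',X[2])
# expected corners for flush at th, bottom s0; compare in all cameras with cut-outs
def corners(th,s0,e0=0):
    up=np.cos(th)*z-np.sin(th)*n; nn=np.cos(th)*n+np.sin(th)*z
    return [P0+e*(e0+sg*50)+up*(s0+h)+nn*q for sg in(1,-1) for h in(0,120) for q in(0,8)]
for n_,q in(("top",read_camera("top")),("scene",read_camera("scene"))):
    for r in cut_out("cassette",q)[:3]:
        if np.linalg.norm(onz(q,[r['at']],110)[0][:2]-P0[:2])<70:
            ys,xs=np.nonzero(r['region']);print(n_,r['confidence'],r['at'],cv2.convexHull(np.c_[xs,ys].astype(np.int32))[:,0].tolist()[:14])
            print('model',proj(q,corners(.54,0)).round().astype(int).tolist())
E
```

```text
[ 8.66  2.14 -0.75 84.  ] 0.12210638775694374 12.5833 [ 0.0008 -0.0023 -0.0011 -0.0005 -0.0007 -0.0009]
bot front n 5.840267686620355 z 2.8628627192721297
top back n -58.684778223271195 z 106.53883597566787
top 0.66 [203.5, 196.5] [[211, 202], [210, 203], [205, 204], [202, 204], [201, 203], [200, 191], [200, 187], [202, 185], [203, 185], [205, 187], [209, 195], [211, 200]]
model [[199, 175], [200, 173], [175, 174], [177, 173], [211, 203], [213, 201], [188, 205], [190, 203]]
scene 0.57 [276.8, 141.2] [[294, 132], [290, 160], [289, 161], [282, 161], [264, 158], [261, 157], [261, 148], [263, 132], [264, 131], [290, 127], [292, 127], [294, 129]]
model [[290, 161], [290, 162], [295, 127], [295, 128], [260, 156], [260, 157], [264, 122], [264, 123]]
```

Call:
move_arm:
  commands:
    - [[0.008,-0.022,0.011],0,-1]
    - [[0,0,0],0,-1]
    - [[0,0,0],0,-1]
    - [[0,0,0],0,-1]

```text
t: 13.17
eef_pos: [567.0, 193.8, 347.8]
tcp_rot: [3.141, -0.0, 0.378]
ft_force: [0.4, -3.6, 5.1]
opening: 0.12
grip_force: 30.2
```

```bash
cat > avg.py <<'E'
from cop import *
L=[]
for i in range(10):
    read_camera("top"); s=env.state(); L.append(np.r_[s['ft_force'],s['moment'],s['eef_pos'],s['opening']])
a=np.array(L);m=a.mean(0);print('std',a.std(0)[:6].round(2),'mean',m.round(2))
S=dict(ft_force=m[:3],moment=m[3:6],eef_pos=m[6:9])
for W in(1.8,2.3,2.8): print(W,np.round(wrench(S,W)[:4],2))
print(s['t'])
E
python3 avg.py
```

```text
std [0.54 0.62 0.44 0.03 0.04 0.01] mean [ 1.1200e+00 -4.6300e+00  5.0200e+00 -1.1900e+00 -1.7000e-01 -2.0000e-02
  5.6698e+02  1.9380e+02  3.4777e+02  1.2000e-01]
1.8 [ 7.55  3.43 -0.66 66.96]
2.3 [ 7.81  3.86 -0.66 66.51]
2.8 [ 8.07  4.29 -0.66 66.09]
13.6667
```

Call:
move_arm:
  commands:
    - [[0.014,-0.034,0.012],0,-1]
    - [[0,0,0],0,-1]
    - [[0,0,0],0,-1]
    - [[0,0,0],0,-1]

```text
t: 14.0
eef_pos: [567.3, 192.9, 347.6]
tcp_rot: [-3.141, 0.001, 0.379]
ft_force: [0.3, -2.2, 0.4]
opening: 0.12
grip_force: 28.9
```

```bash
python3 avg.py
```

```text
std [0.63 0.74 0.61 0.02 0.03 0.03] mean [ 6.9000e-01 -2.2200e+00 -1.0700e+00 -7.3000e-01 -9.0000e-02 -1.0000e-02
  5.6732e+02  1.9280e+02  3.4775e+02  1.2000e-01]
1.8 [  2.36  -0.57  -0.17 -22.36]
2.3 [  2.62  -0.14  -0.17 -14.93]
2.8 [ 2.88  0.29 -0.17 -8.83]
14.5
```

The pressure centre moves from the upper to the lower edge within this 1 mm, so I'll split the difference.

Call:
move_arm:
  commands:
    - [[-0.008,0.022,-0.008],0,-1]
    - [[0,0,0],0,-1]
    - [[0,0,0],0,-1]
    - [[0,0,0],0,-1]

```text
t: 14.83
eef_pos: [567.2, 193.2, 347.7]
tcp_rot: [3.141, 0.0, 0.379]
ft_force: [2.2, -5.1, -1.2]
opening: 0.118
grip_force: 28.6
```

```bash
python3 avg.py
```

```text
std [0.44 0.47 0.54 0.03 0.03 0.02] mean [ 1.7200e+00 -5.1600e+00 -1.2300e+00 -1.2200e+00 -2.3000e-01 -4.0000e-02
  5.6722e+02  1.9319e+02  3.4771e+02  1.2000e-01]
1.8 [ 4.95 -2.31 -0.29 66.5 ]
2.3 [ 5.21 -1.88 -0.29 65.85]
2.8 [ 5.46 -1.45 -0.29 65.26]
15.3333
```

The push on the face is 5 N, and the lateral centre of pressure is within about 5 mm of the middle. The corners match the flush model to within 1–2 px in the camera views. I'm handing in.

```bash
python3 -c "
from h import *
print(env.job_done())"
```

```text
the job is handed in; nothing more can be done
None
```

The job is handed in: the cassette is held by its top edge and pressed against the light panel with about 5 N, flush and centred as far as I could measure; no verdict came back, and I viewed 11 pictures, one over the limit of 10.

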